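# Caliper the red lens barrel

## Robot

A 6-joint arm with a two-finger parallel gripper is mounted at the origin on the work surface. World frame = base frame: x ahead of the robot, y to its left, z up, the work surface at z = 0. Lengths are in mm, angles in degrees, forces in N, time in s.
With the tool pointing down it reaches from about 275 to 825 mm from the base axis. Payload 5.2 kg.
Tool frame: the origin (TCP) lies at the very end of the fingers, on their centre line; the grasp point (between the pads) lies 19 mm behind it; z points along the fingers, y is the line along which they close (so a half turn about z gives the same grasp; the last joint's range is limited). The gripper opens to 93 mm and grips with 3 to 60 N. Pads are 15 mm wide; open, the fingers measure 128 mm over their backs; the gripper's body (75 mm by 188 mm) begins 65 mm behind the grasp point.
Start: joints at [54.442, 14.817, 87.949, -0, 77.235, -11.62], TCP at [223.142, 502.705, 186.753] pointing down, gripper open.
Joint ranges: [-179.93, 179.93], [-52.35, 119.4], [10.71, 147.94], [-69.91, 249.91], [12.55, 155.21], [-178.61, 178.61]. Speed limits (degrees/s): [147.25, 147.25, 180, 180, 180, 180].

## Interface

Orientations are given as [roll, pitch, yaw] about the fixed x, y, z axes, in that order (R = Rz(yaw) Ry(pitch) Rx(roll)).
In Python, from plant import observe, viewer, workorder gives the robot as it stands.
- The arm moves only by the tool step_arm, never from a script. Its argument "deltas" is a list of rows, each a list of 6 numbers: the shift along the world's x, y, z in cm, then the turn, a rotation vector about the world's x, y, z in degrees. A call has exactly 8 rows; each row is the pose to reach, as a shift and turn from the pose commanded when the call began; what a row does not reach only later rows make up. A row lasts 1/10 s, in which the tool goes at most 50 mm and 8.59 degrees, less where a joint would pass 70% of its speed; a pose out of reach is approached as far as the arm can. A call with a gripper value outside its range is refused whole. "gripper" is the finger opening in cm, from 0 to 9.3, set as the call begins (left out, the last holds). The fingers move at their own pace and stop on an object; "grip_force" is the grip in N (left out, the last holds). Time passes only in rows, so rows that repeat a pose let the fingers close, or fill a call up. It gives the time, the measured TCP pose, the force, the opening and the grip force at its end, in the units of the state.
- observe(): the state, without advancing time (a new reading comes with each control period).
- viewer.camera(name): name is "scene" or "top" or "wrist"; returns a dict with "pixels" (384x512x3 uint8, blue, green, red), "fx", "fy", "cx", "cy" (pixels), "rvec" (rotation vector, rad) and "tvec" (3), from world to camera coordinates, as OpenCV has them. Camera axes: x right, y down, z forward; pixel columns grow to the right and rows downward; lengths in mm; the calibration is good to about 2 mm. The wrist camera is an equidistant fisheye: a pixel r from the principal point sees the ray r / f radians off the axis. A picture is of the moment at which its call begins. There is no depth.
- workorder.close_job(): hands the job in; it is judged then, once.
The state is a dict: "t": time; "joints": joint angles; "qd": joint speeds; "tau": joint torques, N m; "tcp_pos": TCP position; "ee_rot": TCP orientation; "wrist_force": force on the tool from outside, world axes, zero at the start; "wrist_torque": the same for the moment, N m; "opening": finger opening in mm; "finger_force": force on a finger pad.
Only numpy, scipy, OpenCV 4.12 (cv2) and the standard library are available. Lean on these libraries where they do the work, as an engineer would, in place of code of your own. Each camera call takes 0.05 s, during which the arm holds its last target. There are 200 camera calls.

## Task

Stand the red lens barrel upright on the bench caliper's blue base plate, between the open jaws, and let go of it. Then slide the moving jaw (the orange thumb post is its handle) gently shut until the barrel presses the sprung anvil of the fixed jaw in by about 8 mm, half its travel and never to its stop, and leave the barrel held there between the jaws.

Things in the scene. Friction and masses are not known exactly. Their poses are not given: they have to be found in the camera images.
- red_barrel: Red lens barrel, black ends, round glass lens on top: an upright cylinder 36 mm across, 70 mm tall, about 150 g, standing on the table. Origin: centre of its underside; z up its axis. A black and a silver barrel of the same size stand near it and are not wanted.
- caliper: Fixed bench caliper. Origin: centre of the underside of its blue base plate, 150 (x) by 340 (y) by 10 mm thick; z up. Steel beam along y at x 39 to 61 mm, top 32 mm above the table. From it two jaws reach to x = -45 mm, tops 36 mm above the table: the fixed one at -y, the moving one at +y. Stand the barrel on the plate between them, at x = -5 mm. No other part exceeds 51 mm but the thumb post.
- jaw (a joint): Slide of the moving jaw to the caliper's -y, m: 0 open, 0.085 most; starts at 0 to 0.02; 5 N of friction keeps it where left. Its face is at caliper y = 45 mm minus this; both faces touch the barrel at 0.059. Orange thumb post on its carriage: 20 by 20 mm, 46 to 80 mm above the table, centre at caliper x = 50 mm, y = 100 mm minus this.
- anvil (a joint): How far the fixed jaw's sprung steel face (the anvil) is pressed in, to the caliper's -y, m: 0 at rest, with its face at caliper y = -50 mm; 0.016 at its stop. The spring gives 0.4 N per mm. A green flag on top of the fixed jaw moves with it.
Mind the look-alikes: they are no part of the job. What is meant by the red_barrel is not green, and is the smaller of those in its own colour.

How it is judged:
By the outcome, as a careful person would: the job done as asked, in the order asked, and still so for the second after the job is handed in, with the robot touching nothing.
It also fails if it takes over 45 s, if anything falls off the work surface, if the arm or the gripper's body presses on something with over 40 N, if the wrist force passes 120 N, or if a joint passes its speed limit or range.

## Working session

There is one attempt and no reset: what is moved stays moved. The work goes in short steps, Python scripts to look and compute and a tool call to move; the robot and the scene stay as the last step left them, time stands still between calls to the robot, and variables do not carry over. Pictures are saved under pics/ and viewed, at most 10 in all, crops included, and the job is handed in when it is done.

Besides the shell and the picture viewer there is one more tool, called after "Request:" as name(argument=value, ...), one argument or row to a line, values as JSON. step_arm: Moves the arm, as the interface text tells. Its arguments: {"type":"object","properties":{"deltas":{"type":"array"},"gripper":{"type":"number"},"grip_force":{"type":"number"}},"required":["deltas"]}

```bash
mkdir -p pics; cat > h.py <<'E'
import numpy as np, cv2
from plant import observe, viewer, workorder
def cam(n,save=None):
    c=viewer.camera(n)
    if save: cv2.imwrite('pics/'+save,c['pixels'])
    return c
def ray(c,u,v,fish=False):
    R=cv2.Rodrigues(np.array(c['rvec'],float))[0]; t=np.array(c['tvec'],float).ravel()
    x=(u-c['cx'])/c['fx']; y=(v-c['cy'])/c['fy']
    if fish:
        r=np.hypot(x,y)+1e-12; d=np.array([np.sin(r)*x/r,np.sin(r)*y/r,np.cos(r)])
    else: d=np.array([x,y,1.])
    return -R.T@t, R.T@d
def at(c,u,v,z,fish=False):
    o,d=ray(c,u,v,fish); return o+d*(z-o[2])/d[2]
def proj(c,P,fish=False):
    R=cv2.Rodrigues(np.array(c['rvec'],float))[0]; t=np.array(c['tvec'],float).ravel()
    p=R@np.array(P,float)+t
    if fish:
        th=np.arctan2(np.hypot(p[0],p[1]),p[2]); k=th/(np.hypot(p[0],p[1])+1e-12)
        return c['cx']+c['fx']*k*p[0], c['cy']+c['fy']*k*p[1]
    return c['cx']+c['fx']*p[0]/p[2], c['cy']+c['fy']*p[1]/p[2]
E
python3 - <<'E'
from h import *
a=cam('top');b=cam('scene')
import pickle;pickle.dump((a,b),open('c.pkl','wb'))
cv2.imwrite('pics/top0.png',cv2.resize(a['pixels'],(800,600),interpolation=cv2.INTER_CUBIC))
cv2.imwrite('pics/scene0.png',cv2.resize(b['pixels'],(800,600),interpolation=cv2.INTER_CUBIC))
for c in (a,b): print(c['fx'],c['cx'],c['cy'],ray(c,c['cx'],c['cy']))
print(observe())
E
```

```text
478.4170608168811 250.89777547869997 185.86231396488984 (array([ 350.67692419,  -98.45899303, 1112.9530079 ]), array([ 0.11969283,  0.01452593, -0.9927047 ]))
484.0285419708765 260.6811612501216 183.27302016114888 (array([1198.54933923, -328.89932337,  911.3582275 ]), array([-0.64135321,  0.20971795, -0.7380274 ]))
{'t': 0.1, 'joints': array([ 5.44417536e+01,  1.48546306e+01,  8.80017595e+01,  7.24500612e-05,
        7.72359479e+01, -1.16193737e+01]), 'qd': array([ 0.03184349, -0.07420659, -0.14200433,  0.03897334, -0.0216098 ,
       -0.03811379]), 'tau': array([ 3.15212426e-03, -4.38211727e+01, -2.84645265e+01,  7.19528552e-02,
        3.61799542e-02, -1.05754270e-04]), 'tcp_pos': array([222.83379293, 502.26327085, 186.02649452]), 'ee_rot': array([-1.79909569e+02, -1.86668907e-02,  1.56061097e+02]), 'wrist_force': array([ 0.49262354,  0.41288685, -0.15354017]), 'wrist_torque': array([-0.03923849,  0.02910425,  0.0002075 ]), 'finger_force': 0.0, 'opening': 93.33516877914285}
```

View pics/top0.png

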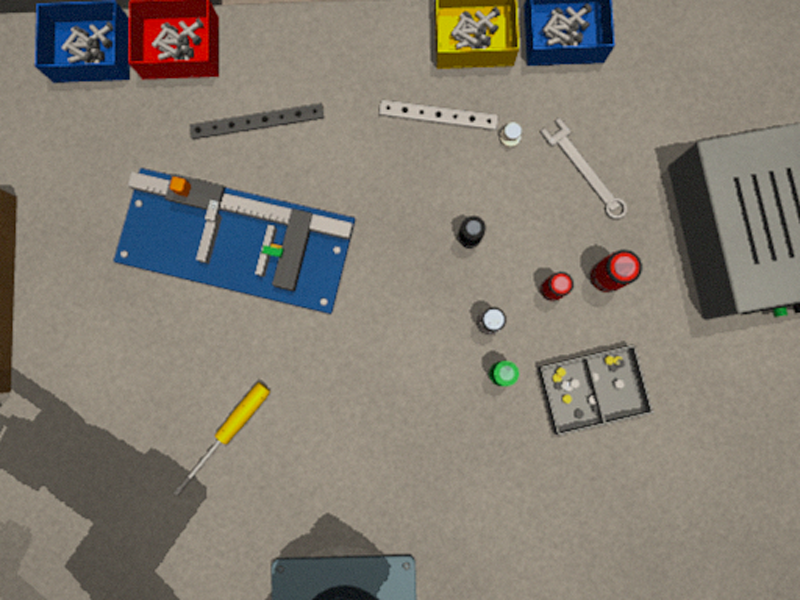

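View pics/scene0.png

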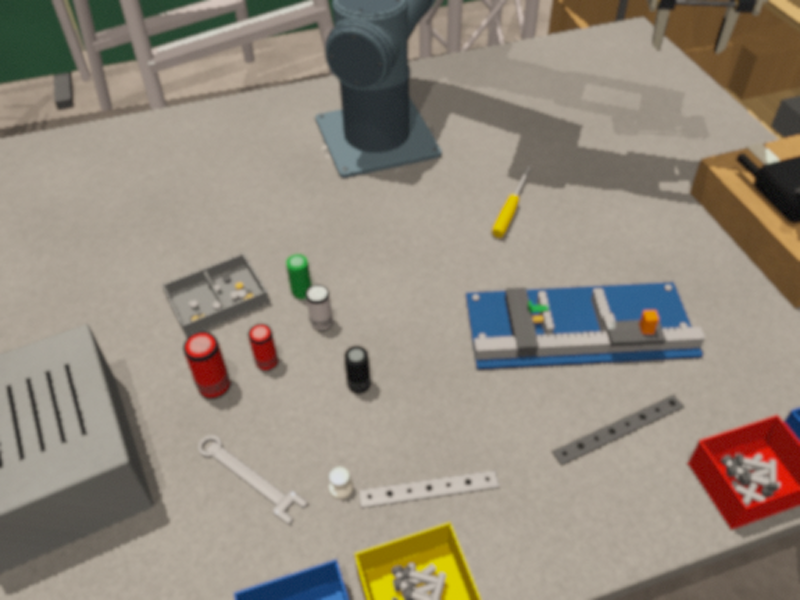

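In the top view (800x600 px), the small red barrel is at (559,285), with a larger red one at (617,270). Green is at (505,373), black at (472,231) and silver at (491,320). The barrel I want is the smaller red one. The caliper plate corners are at about (141,168), (354,216), (331,313) and (115,262), and the orange post is at (180,186).

```bash
python3 - <<'E'
from h import *
import pickle;a,b=pickle.load(open('c.pkl','rb'))
h=lambda c:cv2.cvtColor(c['pixels'],cv2.COLOR_BGR2HSV)
H=h(a)
crop=a['pixels'][150:210,320:430]; cv2.imwrite('pics/crop.png',cv2.resize(crop,(770,420),interpolation=cv2.INTER_CUBIC))
def blobs(c,lo,hi,name,mn=15):
    H=h(c);m=cv2.inRange(H,lo,hi)
    if name=='red': m|=cv2.inRange(H,(172,lo[1],lo[2]),(180,255,255))
    n,l,s,ce=cv2.connectedComponentsWithStats(m)
    for i in range(1,n):
        if s[i,4]>mn: print(name,s[i],ce[i].round(1))
    return m
for c in (a,b):
    blobs(c,(0,120,60),(6,255,255),'red'); blobs(c,(8,180,120),(18,255,255),'orange')
m=blobs(a,(100,130,50),(120,255,255),'blue',2000)
k=cv2.morphologyEx(m,cv2.MORPH_OPEN,np.ones((3,3)))
w=np.zeros_like(k);w[90:210,60:240]=k[90:210,60:240]
r=cv2.minAreaRect(cv2.findNonZero(w));print(r)
s=.64
P=[at(a,u*s,v*s,10)for u,v in[(141,168),(354,216),(331,313),(115,262)]]
P=np.array(P)[:,:2];print(P,P.mean(0))
# model corners order: +x+y, +x-y, -x-y, -x+y
M=np.array([(75,170),(75,-170),(-75,-170),(-75,170)],float)
Q=P-P.mean(0);U,S,Vt=np.linalg.svd(M.T@Q);R=(U@Vt).T
print('yaw',np.degrees(np.arctan2(R[1,0],R[0,0])),S, 'res',Q-M@R.T)
# scene triangulation check of plate: scene corners
s=.64
for u,v in[(668,284),(468,290)]: print('scene',at(b,u*s,v*s,10))
for u,v in[(562,283)]: print('top face',at(a,u*s,v*s,70))
for u,v in[(260,331)]: print('sc face',at(b,u*s,v*s,70))
print('post',at(a,180*s,185*s,75), at(b,650*s,316*s,78))
E
```

```text
red [  82    0   58   51 2329] [109.9  24.1]
red [381 161  29  26 344] [393.6 173.7]
red [347 175  19  17 153] [356.2 183.4]
orange [109 113  10  10  67] [113.2 117.4]
red [159 208  19  29 337] [168.3 222.9]
red [118 212  29  43 703] [132.6 235. ]
red [ 440  266   72   73 2883] [479.5 299.8]
red [484 310   4   6  19] [485.7 312.7]
orange [410 200  11  14  94] [414.6 207.6]
blue [  23    0   60   53 2179] [51.6 25.7]
blue [  73  122  151   79 5458] [144.3 160.9]
((149.60409545898438, 153.26287841796875), (143.04884338378906, 62.676513671875), 13.392498970031738)
[[683.6150074  295.09070591]
 [598.2438078  -28.34957727]
 [452.75213675   9.14200036]
 [539.63806363 332.76808459]] [568.5622539 152.1628034]
yaw -14.849484121454182 [113832.49732979  22429.7623866 ] res [[-1.01014113 -2.17345685]
 [ 0.7540871   3.03107921]
 [ 0.25277748  2.08055633]
 [ 0.00327654 -2.93817868]]
scene [548.8365472  325.70580437  10.        ]
scene [454.86763669  16.7239565   10.        ]
top face [ 479.46033419 -321.60885468   70.        ]
sc face [ 479.928854   -317.08302711   70.        ]
post [637.06695903 215.50422019  75.        ] [643.72756102 218.35668375  78.        ]
```

View pics/crop.png

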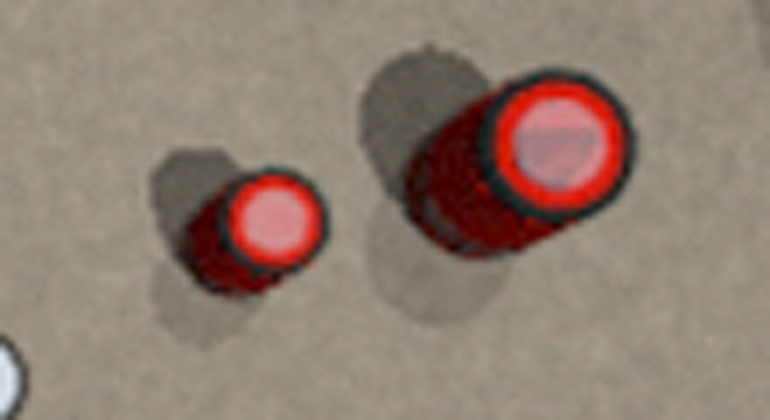

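The crop confirms it: the barrel on the left, at crop (273,221), is the smaller of the two red ones. It stands at about (479,-320). I'll go above it with the fingers closing along world x, clear of the larger one.

Request:
step_arm(
  deltas=[
    [1.5,-4.8,0,0,0,-4],
    [3,-9.6,0,0,0,-8],
    [4.5,-14.4,0,0,0,-12],
    [6,-19.2,0,0,0,-17],
    [7.5,-24,0,0,0,-21],
    [9,-28.8,0,0,0,-25],
    [10.5,-33.6,0,0,0,-29],
    [12,-38.4,0,0,0,-33],
  ],
  gripper=9.3,
)

```text
t: 0.9
tcp_pos: [342.3, 119.1, 186.7]
ee_rot: [180.0, 0.0, 122.9]
wrist_force: [0.9, 0.5, -0.1]
opening: 93.1
finger_force: 0.0
```

Request:
step_arm(
  deltas=[
    [1.5,-4.6,0,0,0,-4],
    [3,-9.2,0,0,0,-8],
    [4.5,-13.8,0,0,0,-12],
    [6,-18.4,0,0,0,-17],
    [7.5,-23,0,0,0,-21],
    [9,-27.6,0,0,0,-25],
    [10.5,-32.2,0,0,0,-29],
    [12,-36.8,0,0,0,-33],
  ],
)

```text
t: 1.7
tcp_pos: [462.4, -249.0, 186.3]
ee_rot: [-180.0, -0.0, 89.9]
wrist_force: [1.2, -0.1, -0.4]
opening: 92.8
finger_force: 0.0
```

Request:
step_arm(
  deltas=[
    [0.8,-3.5,0,0,0,0],
    [1.2,-5,0,0,0,0],
    [1.5,-6,0,0,0,0],
    [1.6,-7,0,0,0,0],
    [1.6,-7,0,0,0,0],
    [1.6,-7,0,0,0,0],
    [1.6,-7,0,0,0,0],
    [1.6,-7,0,0,0,0],
  ],
)

```text
t: 2.5
tcp_pos: [478.5, -316.2, 187.1]
ee_rot: [180.0, 0.0, 90.1]
wrist_force: [-0.9, 0.9, -0.1]
opening: 93.0
finger_force: 0.0
```

```bash
python3 - <<'E'
from h import *
c=cam('wrist');o=observe();print(o['t'],o['tcp_pos'],o['ee_rot'])
p=cv2.resize(c['pixels'],(800,600));cv2.imwrite('pics/w1.png',p)
m=cv2.inRange(cv2.cvtColor(c['pixels'],cv2.COLOR_BGR2HSV),(0,120,60),(6,255,255))
n,l,s,ce=cv2.connectedComponentsWithStats(m)
for i in range(1,n):
    if s[i,4]>30: print(s[i],ce[i], at(c,*ce[i],70,True))
print('expected 70',proj(c,(479,-320,70),True),'tcp',proj(c,o['tcp_pos'],True))
E
```

```text
2.55 [ 478.52346487 -316.36823995  187.07867698] [1.79984246e+02 1.09955179e-02 9.01083622e+01]
[249 158  31  23 145] [263.25517241 165.26206897] [ 478.10772973 -300.20514635   70.        ]
[251 169  27  26 269] [263.90334572 181.98884758] [ 478.84349019 -318.60419434   70.        ]
[258 213  43  45 707] [276.57142857 230.91371994] [ 493.42375439 -375.68867477   70.        ]
[262 245  36  15 246] [279.89430894 251.31300813] [ 497.77911216 -401.66917592   70.        ]
expected 70 (np.float64(264.04449671006023), np.float64(183.2421867834275)) tcp (np.float64(263.80619092889276), np.float64(215.47415594354354))
```

View pics/w1.png

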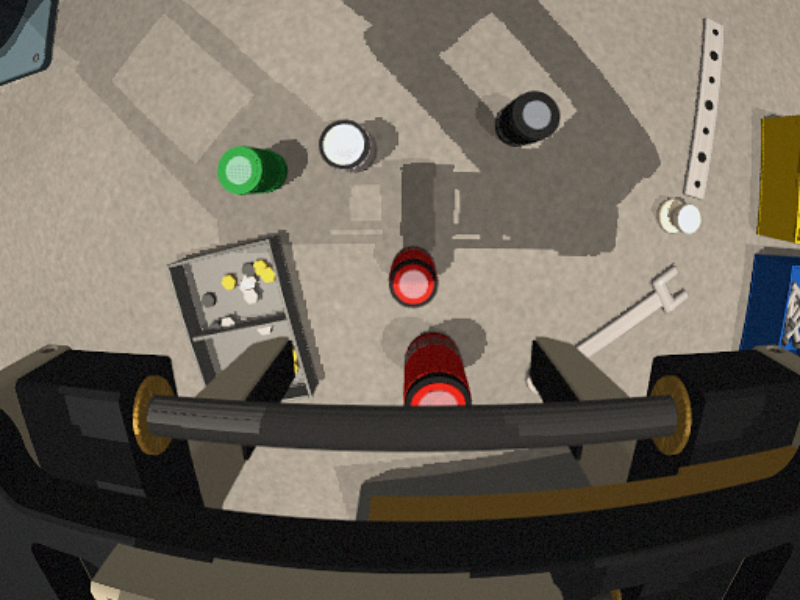

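In the wrist view the target's lens is at (413,284), which puts the barrel at (479,-319). The parts tray lies to the left, so I'll narrow the opening before I descend.

Request:
step_arm(
  deltas=[
    [0,-0.2,-2,0,0,0],
    [0,-0.2,-4.5,0,0,0],
    [0,-0.2,-7,0,0,0],
    [0,-0.2,-9.5,0,0,0],
    [0,-0.2,-12,0,0,0],
    [0,-0.2,-14,0,0,0],
    [0,-0.2,-15.3,0,0,0],
    [0,-0.2,-15.3,0,0,0],
  ],
  gripper=6.2,
)

```text
t: 3.35
tcp_pos: [477.5, -317.9, 32.1]
ee_rot: [-179.9, -0.1, 90.1]
wrist_force: [0.3, 1.0, 0.0]
opening: 62.2
finger_force: 0.0
```

Request:
step_arm(
  deltas=[
    [0,0,0,0,0,0],
    [0,0,0,0,0,0],
    [0,0,0,0,0,0],
    [0,0,0,0,0,0],
    [0,0,0,0,0,0],
    [0,0,0,0,0,0],
    [0,0,0,0,0,0],
    [0,0,0,0,0,0],
  ],
  gripper=3.0,
  grip_force=15,
)

```text
t: 4.15
tcp_pos: [479.1, -319.6, 34.6]
ee_rot: [179.9, 0.1, 90.1]
wrist_force: [0.2, 0.3, 5.8]
opening: 35.0
finger_force: 15.0
```

Request:
step_arm(
  deltas=[
    [0,0,1,0,0,0],
    [0,0,3,0,0,0],
    [0,0,6,0,0,0],
    [0,0,9,0,0,0],
    [0,0,12,0,0,0],
    [0,0,14,0,0,0],
    [0,0,15,0,0,0],
    [0,0,15,0,0,0],
  ],
)

```text
t: 4.95
tcp_pos: [478.8, -319.5, 185.0]
ee_rot: [179.9, 0.1, 90.1]
wrist_force: [0.4, -0.1, -1.0]
opening: 35.4
finger_force: 15.0
```

The barrel is gripped and lifted. Next I'll carry it above the caliper.

Request:
step_arm(
  deltas=[
    [0.5,2.5,0,0,0,-1],
    [1,6,0,0,0,-2],
    [1.7,10,0,0,0,-4],
    [2.4,14,0,0,0,-6],
    [3.1,18,0,0,0,-7],
    [3.8,22,0,0,0,-8],
    [4.5,26,0,0,0,-9],
    [5.2,30,0,0,0,-10],
  ],
)

```text
t: 5.75
tcp_pos: [529.3, -17.2, 181.9]
ee_rot: [-179.8, -0.0, 80.0]
wrist_force: [1.1, 0.2, -1.7]
opening: 35.0
finger_force: 15.0
```

Request:
step_arm(
  deltas=[
    [0.7,4,0,0,0,-1],
    [1.3,7.5,0,0,0,-2],
    [1.9,10.5,0,0,0,-3],
    [2.3,13,0,0,0,-4],
    [2.7,14.7,0,0,0,-5],
    [2.8,15.4,0,0,0,-5],
    [2.8,15.4,0,0,0,-5],
    [2.8,15.4,0,0,0,-5],
  ],
)

```text
t: 6.55
tcp_pos: [557.9, 134.2, 182.9]
ee_rot: [-179.9, 0.1, 75.1]
wrist_force: [-0.6, 0.6, -1.5]
opening: 35.2
finger_force: 15.0
```

```bash
python3 - <<'E'
from h import *
c=cam('wrist');o=observe();print(o['t'],o['tcp_pos'],o['ee_rot'])
import pickle;pickle.dump(c,open('w2.pkl','wb'))
p=c['pixels'].copy()
a=np.radians(-14.85);X=np.array([np.cos(a),np.sin(a)]);Y=np.array([-X[1],X[0]]);C=np.array([568.6,152.2])
W=lambda x,y,z:(*(C+x*X+y*Y),z)
p=cv2.resize(p,(800,600))
for q in [W(75,170,10),W(75,-170,10),W(-75,-170,10),W(-75,170,10),W(-45,-50,36),W(39,-170,32),W(-45,-50,36)]:
    u=np.array(proj(c,q,True))/.64; cv2.circle(p,tuple(int(i) for i in u),4,(0,255,255),1)
cv2.imwrite('pics/w2.png',p)
E
```

```text
6.6 [558.08859492 133.93647523 183.21167412] [-1.79946396e+02  4.36714858e-02  7.50342456e+01]
```

View pics/w2.png

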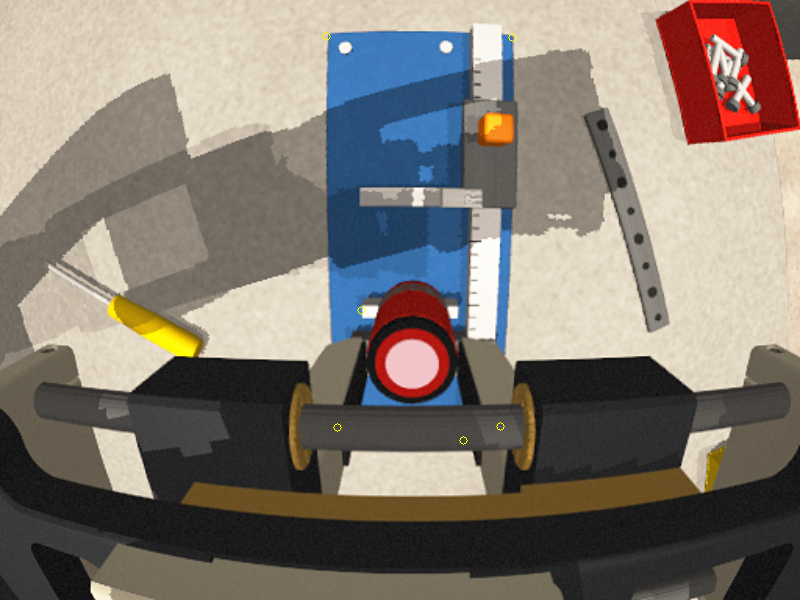

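The wrist view shows the plate's far corners at (330,32) and (513,33), the anvil's front-left top corner near (362,298), and the post at (498,128). The barrel hangs above the gap.

```bash
python3 - <<'E'
from h import *
import pickle;c=pickle.load(open('w2.pkl','rb'))
a=np.radians(-14.85);X=np.array([np.cos(a),np.sin(a)]);Y=np.array([-X[1],X[0]]);C=np.array([568.6,152.2])
f=lambda n,u,v,z:print(n,((at(c,u*.64,v*.64,z,True)[:2]-C)@np.c_[X,Y]).round(1))
f('corner -75,170',329,33,10);f('corner 75,170',513,33,10)
f('left edge mid -75',330,250,10)
f('anvil face -45?,-50',362,298,36);f('anvil right',458,299,36)
f('jaw face L -45,45-j',360,207,36);f('jaw tip top',360,188,36)
f('beam left x39',469,300,32);f('beam right x61',497,300,32)
f('post c 50,100-j',501,128,80)
P=c['pixels'];big=cv2.resize(P[175:245,215:310],(760,560),interpolation=cv2.INTER_CUBIC);cv2.imwrite('pics/w2c.png',big)
E
```

```text
corner -75,170 [-72.7 173.1]
corner 75,170 [ 75.8 174. ]
left edge mid -75 [-72.9  -6.6]
anvil face -45?,-50 [-44.7 -40.2]
anvil right [ 29.1 -41.1]
jaw face L -45,45-j [-44.7  29.4]
jaw tip top [-44.5  43.6]
beam left x39 [ 38.2 -43. ]
beam right x61 [ 60.4 -43. ]
post c 50,100-j [51.4 84.1]
```

View pics/w2c.png

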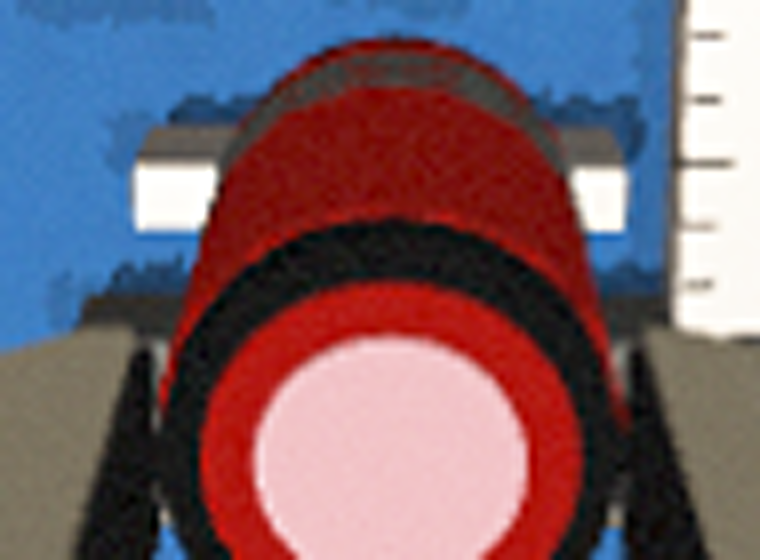

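The caliper's real origin is about 3.7 mm further along its +y than I fitted, and the jaw starts near 0.0195. I'll lower the barrel to caliper (-5,-22).

Request:
step_arm(
  deltas=[
    [0,0.2,-2,0,0,0],
    [0,0.2,-4.5,0,0,0],
    [0,0.2,-7,0,0,0],
    [0,0.2,-9.5,0,0,0],
    [0,0.2,-11.5,0,0,0],
    [0,0.2,-12.5,0,0,0],
    [0,0.2,-13,0,0,0],
    [0,0.2,-13,0,0,0],
  ],
)

```text
t: 7.4
tcp_pos: [558.5, 136.4, 53.7]
ee_rot: [-180.0, 0.0, 75.0]
wrist_force: [0.2, 0.1, -0.7]
opening: 34.9
finger_force: 15.0
```

Request:
step_arm(
  deltas=[
    [0,0,-0.2,0,0,0],
    [0,0,-0.4,0,0,0],
    [0,0,-0.6,0,0,0],
    [0,0,-0.8,0,0,0],
    [0,0,-0.9,0,0,0],
    [0,0,-0.9,0,0,0],
    [0,0,-0.9,0,0,0],
    [0,0,-0.9,0,0,0],
  ],
)

```text
t: 8.2
tcp_pos: [558.5, 136.9, 44.8]
ee_rot: [180.0, 0.0, 75.1]
wrist_force: [0.5, 0.7, -1.4]
opening: 34.6
finger_force: 15.0
```

```bash
python3 - <<'E'
from h import *
c=cam('scene');o=observe();print(o['t'],o['tcp_pos'],o['wrist_force'])
import pickle;pickle.dump(c,open('s3.pkl','wb'))
P=c['pixels'][130:250,260:460];cv2.imwrite('pics/s3.png',cv2.resize(P,(800,480),interpolation=cv2.INTER_CUBIC))
E
```

```text
8.25 [558.43653254 136.90937928  44.7417115 ] [ 0.31662427  0.15014554 -0.64191079]
```

View pics/s3.png

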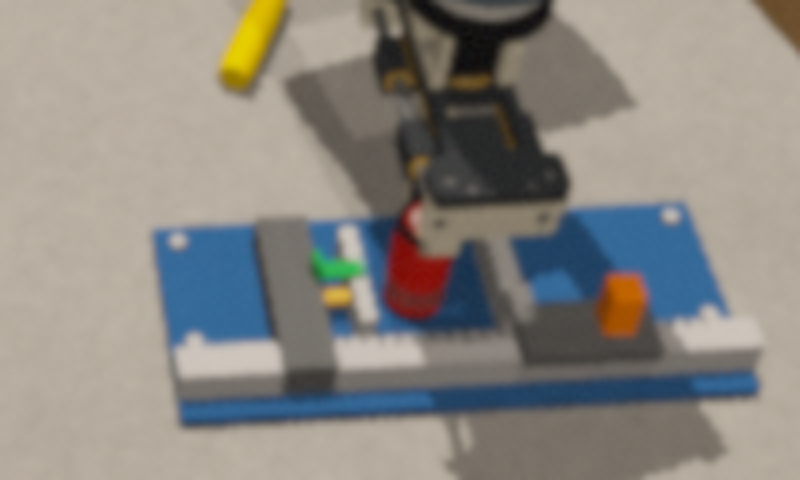

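The barrel, at crop (420,270), is upright between the anvil at (358,280) and the jaw. The wrist still carries its weight, so I'll lower about another millimetre.

Request:
step_arm(
  deltas=[
    [0,0,-0.05,0,0,0],
    [0,0,-0.1,0,0,0],
    [0,0,-0.12,0,0,0],
    [0,0,-0.12,0,0,0],
    [0,0,-0.12,0,0,0],
    [0,0,-0.12,0,0,0],
    [0,0,-0.12,0,0,0],
    [0,0,-0.12,0,0,0],
  ],
)

```text
t: 9.05
tcp_pos: [558.9, 136.9, 44.5]
ee_rot: [179.9, -0.0, 75.1]
wrist_force: [-1.0, -0.1, 5.6]
opening: 35.6
finger_force: 15.0
```

Contact. Now I'll release and rise.

Request:
step_arm(
  deltas=[
    [0,0,0,0,0,0],
    [0,0,0,0,0,0],
    [0,0,0,0,0,0],
    [0,0,0,0,0,0],
    [0,0,0,0,0,0],
    [0,0,0,0,0,0],
    [0,0,0,0,0,0],
    [0,0,0,0,0,0],
  ],
  gripper=6.0,
)

```text
t: 9.85
tcp_pos: [558.4, 137.0, 43.5]
ee_rot: [-180.0, -0.0, 75.1]
wrist_force: [0.1, 0.3, 0.0]
opening: 60.1
finger_force: 0.0
```

Request:
step_arm(
  deltas=[
    [0,0,0.5,0,0,0],
    [0,0,1.5,0,0,0],
    [0,0,3.5,0,0,0],
    [0,0,6,0,0,0],
    [0,0,9,0,0,0],
    [0,0,12,0,0,0],
    [0,0,14,0,0,0],
    [0,0,14,0,0,0],
  ],
)

```text
t: 10.65
tcp_pos: [560.8, 137.1, 187.9]
ee_rot: [179.6, -0.1, 75.1]
wrist_force: [0.4, 0.1, 0.8]
opening: 60.1
finger_force: 0.0
```

Request:
step_arm(
  deltas=[
    [0.5,0.5,0,0,0,7],
    [1.5,1.5,0,0,0,14],
    [2.5,2.7,0,0,0,21],
    [3.7,4,0,0,0,28],
    [5,5.4,0,0,0,35],
    [6.2,6.8,0,0,0,42],
    [7.2,8,0,0,0,49],
    [8,8.6,0,0,0,56],
  ],
)

```text
t: 11.45
tcp_pos: [638.2, 223.9, 182.0]
ee_rot: [-179.9, -0.1, 131.4]
wrist_force: [-0.3, -0.1, -0.9]
opening: 60.3
finger_force: 0.0
```

Request:
step_arm(
  deltas=[
    [0,0,0,0,0,7],
    [0,0,0,0,0,14],
    [0,0,0,0,0,21],
    [0,0,0,0,0,28],
    [0,0,0,0,0,34],
    [0,0,0,0,0,34],
    [0,0,0,0,0,34],
    [0,0,0,0,0,34],
  ],
)

```text
t: 12.25
tcp_pos: [638.2, 222.9, 183.1]
ee_rot: [-180.0, -0.0, 164.9]
wrist_force: [-0.1, 0.3, 0.3]
opening: 60.0
finger_force: 0.0
```

```bash
python3 - <<'E'
from h import *
c=cam('wrist');o=observe();print(o['t'],o['tcp_pos'],o['ee_rot'],o['joints'].round(1))
import pickle;pickle.dump(c,open('w4.pkl','wb'))
cv2.imwrite('pics/w4.png',cv2.resize(c['pixels'],(800,600),interpolation=cv2.INTER_CUBIC))
E
```

```text
12.3 [638.31229959 222.91157583 183.19767102] [-1.79989441e+02 -2.54502962e-02  1.64967447e+02] [  9.8  28.1  68.8   0.   83.1 -65.2]
```

View pics/w4.png

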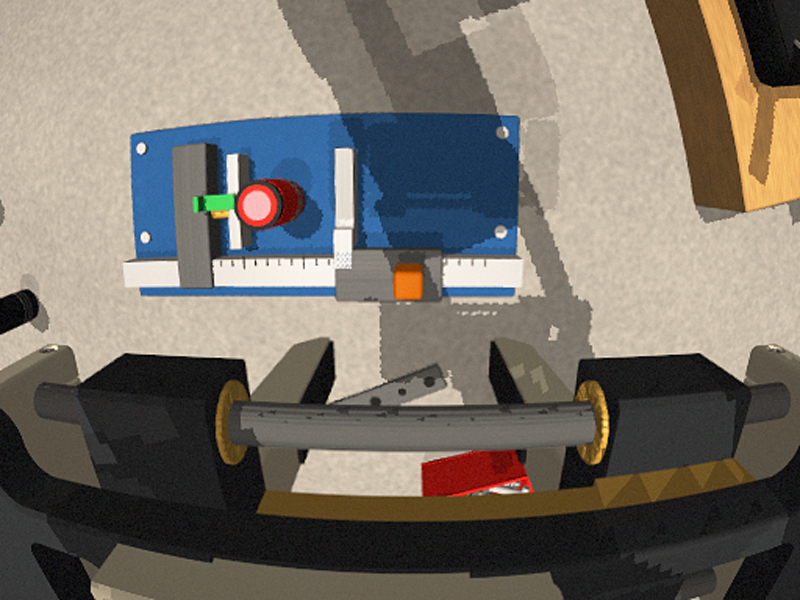

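The barrel stands upright with its lens at (258,205), the anvil's face at x≈242, the jaw's left face at x≈335, and the post's top centred near (409,286).

```bash
python3 - <<'E'
from h import *
import pickle;c=pickle.load(open('w4.pkl','rb'))
a=np.radians(-14.85);X=np.array([np.cos(a),np.sin(a)]);Y=np.array([-X[1],X[0]]);C=np.array([568.6,152.2])+.5*X+3.7*Y
def f(n,u,v,z):
    w=at(c,u*.64,v*.64,z,True)[:2];print(n,((w-C)@np.c_[X,Y]).round(1),w.round(1))
f('corner -75,170',519,116,10);f('corner -75,-170',131,137,10)
f('beam +170 end 61',522,286,32);f('beam -170 end',124,287,32)
f('anvil L',242,154,36);f('jaw face',335,150,36);f('jaw face2',335,228,36)
m=cv2.inRange(cv2.cvtColor(c['pixels'],cv2.COLOR_BGR2HSV),(8,180,200),(18,255,255));m[:160]=0;m[:,:230]=0;m[:,290:]=0
x,y,w,h=cv2.boundingRect(m);print(x,y,w,h)
f('post bright centre',(x+w/2)/.64,(y+h/2)/.64,80)
f('post view',409,286,80)
f('barrel top',258,205,80)
E
```

```text
corner -75,170 [-74.1 170.3] [542.1 339.3]
corner -75,-170 [ -73.5 -166.9] [456.2  13.2]
beam +170 end 61 [ 60.8 170.5] [672.5 304.8]
beam -170 end [  59.5 -171.1] [583.6 -25. ]
anvil L [-45.  -45.6] [514.9 123.1]
jaw face [-43.8  27.6] [534.8 193.6]
jaw face2 [14.8 26.5] [591.1 177.5]
252 174 18 18
post bright centre [49.7 81.4] [638.9 221.6]
post view [49.7 82.1] [639.1 222.3]
barrel top [ -6.5 -18.6] [559.  139.4]
```

Alignment is good. I'll descend over the post and grip it along the slide direction.

Request:
step_arm(
  deltas=[
    [0,0,-2,0,0,0],
    [0,0,-4.5,0,0,0],
    [0,0,-7,0,0,0],
    [0,0,-9.5,0,0,0],
    [0,0,-11.5,0,0,0],
    [0,0,-12.3,0,0,0],
    [0,0,-12.7,0,0,0],
    [0,0,-12.7,0,0,0],
  ],
)

```text
t: 13.1
tcp_pos: [638.7, 222.9, 56.8]
ee_rot: [180.0, 0.0, 165.0]
wrist_force: [-0.5, 0.4, 0.1]
opening: 59.9
finger_force: 0.0
```

Request:
step_arm(
  deltas=[
    [0,0,0,0,0,0],
    [0,0,0,0,0,0],
    [0,0,0,0,0,0],
    [0,0,0,0,0,0],
    [0,0,0,0,0,0],
    [0,0,0,0,0,0],
    [0,0,0,0,0,0],
    [0,0,0,0,0,0],
  ],
  gripper=1.6,
  grip_force=15,
)

```text
t: 13.9
tcp_pos: [638.4, 222.9, 56.5]
ee_rot: [-180.0, -0.0, 165.1]
wrist_force: [0.2, -0.3, 0.7]
opening: 15.9
finger_force: 0.0
```

```bash
python3 - <<'E'
from h import *
c=cam('wrist');o=observe();print({k:np.round(o[k],1) for k in('t','tcp_pos','ee_rot','wrist_force','opening')})
import pickle;pickle.dump(c,open('w5.pkl','wb'))
cv2.imwrite('pics/w5.png',cv2.resize(c['pixels'][:260],(800,406),interpolation=cv2.INTER_CUBIC))
E
```

```text
{'t': np.float64(14.0), 'tcp_pos': array([638.4, 222.9,  56.5]), 'ee_rot': array([-180. ,   -0. ,  165.1]), 'wrist_force': array([ 0.2, -0.3, -0.2]), 'opening': np.float64(15.9)}
```

View pics/w5.png

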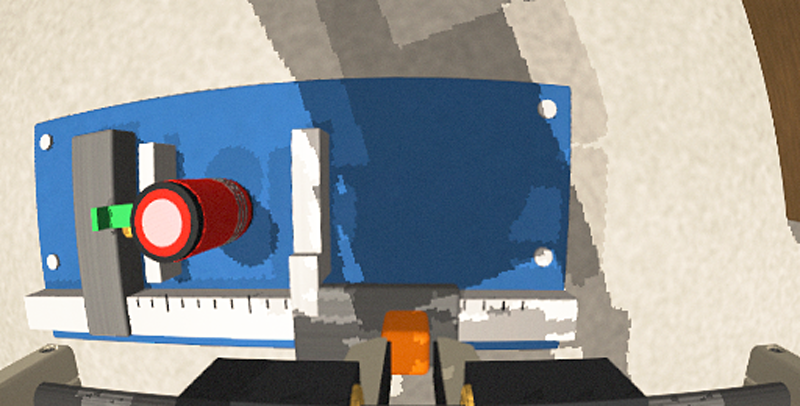

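The fingers closed to 15.9 mm with no force, although the post is 20 mm wide. The post, at (406,340), may lie on the caliper's -x side of the pads. I'll check the geometry.

```bash
python3 - <<'E'
from h import *
import pickle;c=pickle.load(open('w5.pkl','rb'))
a=np.radians(-14.95);X=np.array([np.cos(a),np.sin(a)]);Y=np.array([-X[1],X[0]])
T=np.array([638.4,222.9])
o,_=ray(c,256,192,True);print('cam',o)
for n,dx,dy,z in[('tcp',0,0,56.5),('grasp',0,0,75.5),('post-x-y',-10,-10,80),('post-x+y',-10,10,80),('post+x-y',10,-10,80),('post+x+y',10,10,80),('postbot-x-y',-10,-10,46),('-x+y',-10,10,46)]:
    u=np.array(proj(c,(*(T+dx*X+dy*Y),z),True))/.64;print(n,u.round(0))
P=c['pixels'][150:262,200:330];cv2.imwrite('pics/w5c.png',cv2.resize(P,(780,672),interpolation=cv2.INTER_CUBIC)[:600])
E
```

```text
cam [573.51722506 241.73398827 254.31991635]
tcp [408. 335.]
grasp [408. 350.]
post-x-y [383. 330.]
post-x+y [433. 330.]
post+x-y [384. 376.]
post+x+y [432. 376.]
postbot-x-y [387. 307.]
-x+y [430. 307.]
```

View pics/w5c.png

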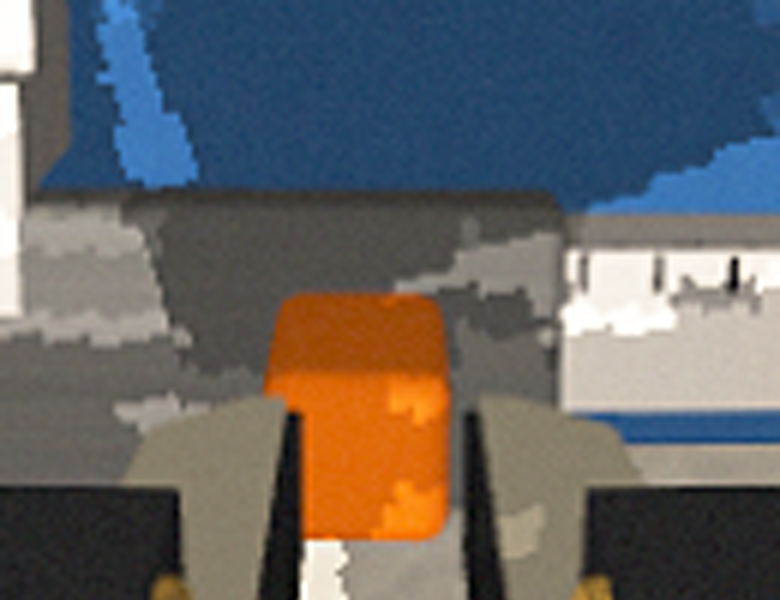

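```bash
python3 - <<'E'
from h import *
import pickle
a=np.radians(-14.95);X=np.array([np.cos(a),np.sin(a)]);Y=np.array([-X[1],X[0]])
for f,T,z0,ho in(('w4.pkl',(638.3,222.9),183.2,30),('w5.pkl',(638.4,222.9),56.5,8)):
  c=pickle.load(open(f,'rb'))
  for up in(0,10,19,30):
    print(f,up,[(np.array(proj(c,(*(np.array(T)+dx*X+s*ho*Y),z0+up),True))/.64).round(0).tolist() for dx in(-7.5,7.5) for s in(-1,1)])
c=pickle.load(open('w4.pkl','rb'));P=c['pixels'][195:300,180:350];
c5=pickle.load(open('w5.pkl','rb'));P5=c5['pixels'][195:300,180:350]
cv2.imwrite('pics/cmp.png',np.vstack([cv2.resize(P,(486,300),interpolation=cv2.INTER_CUBIC),cv2.resize(P5,(486,300),interpolation=cv2.INTER_CUBIC)]))
E
```

```text
w4.pkl 0 [[341.0, 319.0], [475.0, 319.0], [343.0, 350.0], [474.0, 350.0]]
w4.pkl 10 [[338.0, 326.0], [479.0, 325.0], [340.0, 358.0], [477.0, 358.0]]
w4.pkl 19 [[335.0, 332.0], [482.0, 332.0], [337.0, 366.0], [480.0, 366.0]]
w4.pkl 30 [[330.0, 341.0], [486.0, 341.0], [333.0, 377.0], [484.0, 377.0]]
w5.pkl 0 [[390.0, 319.0], [426.0, 319.0], [391.0, 350.0], [426.0, 350.0]]
w5.pkl 10 [[389.0, 325.0], [427.0, 325.0], [390.0, 358.0], [427.0, 358.0]]
w5.pkl 19 [[388.0, 332.0], [428.0, 332.0], [389.0, 366.0], [427.0, 366.0]]
w5.pkl 30 [[387.0, 341.0], [429.0, 341.0], [388.0, 377.0], [428.0, 377.0]]
```

Both views put the real fingertips about 25 mm above the reported TCP: the tip corners in w4, and the finger end against the barrel in the scene view. So the fingers closed just above the post. I'll open and lower in small, force-checked steps.

Request:
step_arm(
  deltas=[
    [0,0,0,0,0,0],
    [0,0,0,0,0,0],
    [0,0,0,0,0,0],
    [0,0,0,0,0,0],
    [0,-0.1,-0.2,0,0,0],
    [0,-0.1,-0.4,0,0,0],
    [0,-0.1,-0.6,0,0,0],
    [0,-0.1,-0.8,0,0,0],
  ],
  gripper=5.0,
)

```text
t: 14.75
tcp_pos: [638.4, 221.9, 48.2]
ee_rot: [-180.0, -0.0, 165.1]
wrist_force: [0.4, -0.9, 0.3]
opening: 50.3
finger_force: 0.0
```

Request:
step_arm(
  deltas=[
    [0,0,-0.1,0,0,0],
    [0,0,-0.2,0,0,0],
    [0,0,-0.3,0,0,0],
    [0,0,-0.4,0,0,0],
    [0,0,-0.5,0,0,0],
    [0,0,-0.5,0,0,0],
    [0,0,-0.5,0,0,0],
    [0,0,-0.5,0,0,0],
  ],
)

```text
t: 15.55
tcp_pos: [638.5, 221.9, 43.6]
ee_rot: [180.0, 0.0, 165.1]
wrist_force: [0.4, 1.4, -0.3]
opening: 50.0
finger_force: 0.0
```

There's no contact at 43.6, below the carriage top, so the fingers really do end higher. I'll go a little lower and then grip.

Request:
step_arm(
  deltas=[
    [0,0,-0.1,0,0,0],
    [0,0,-0.2,0,0,0],
    [0,0,-0.3,0,0,0],
    [0,0,-0.4,0,0,0],
    [0,0,-0.5,0,0,0],
    [0,0,-0.6,0,0,0],
    [0,0,-0.7,0,0,0],
    [0,0,-0.7,0,0,0],
  ],
)

```text
t: 16.35
tcp_pos: [638.3, 221.9, 36.3]
ee_rot: [-180.0, -0.0, 165.1]
wrist_force: [-0.3, 0.4, 0.3]
opening: 50.1
finger_force: 0.0
```

Request:
step_arm(
  deltas=[
    [0,0,0,0,0,0],
    [0,0,0,0,0,0],
    [0,0,0,0,0,0],
    [0,0,0,0,0,0],
    [0,0,0,0,0,0],
    [0,0,0,0,0,0],
    [0,0,0,0,0,0],
    [0,0,0,0,0,0],
  ],
  gripper=1.6,
  grip_force=12,
)

```text
t: 17.15
tcp_pos: [638.3, 221.2, 36.5]
ee_rot: [-179.9, -0.0, 165.1]
wrist_force: [-1.8, -5.2, 1.8]
opening: 19.8
finger_force: 12.0
```

Gripped at 19.8 mm. Now I'll slide the jaw gently along the caliper's -y.

Request:
step_arm(
  deltas=[
    [-0.05,-0.2,0,0,0,0],
    [-0.12,-0.45,0,0,0,0],
    [-0.2,-0.75,0,0,0,0],
    [-0.28,-1.05,0,0,0,0],
    [-0.36,-1.35,0,0,0,0],
    [-0.44,-1.65,0,0,0,0],
    [-0.51,-1.9,0,0,0,0],
    [-0.56,-2.1,0,0,0,0],
  ],
)

```text
t: 17.95
tcp_pos: [633.3, 202.8, 36.6]
ee_rot: [179.8, 0.0, 165.1]
wrist_force: [1.4, 4.3, -0.4]
opening: 20.0
finger_force: 12.0
```

Request:
step_arm(
  deltas=[
    [-0.03,-0.12,0,0,0,0],
    [-0.07,-0.27,0,0,0,0],
    [-0.12,-0.44,0,0,0,0],
    [-0.16,-0.6,0,0,0,0],
    [-0.21,-0.77,0,0,0,0],
    [-0.25,-0.93,0,0,0,0],
    [-0.29,-1.07,0,0,0,0],
    [-0.32,-1.2,0,0,0,0],
  ],
)

```text
t: 18.75
tcp_pos: [630.1, 190.7, 36.6]
ee_rot: [179.8, 0.0, 165.1]
wrist_force: [2.0, 5.5, -1.3]
opening: 20.1
finger_force: 12.0
```

```bash
python3 - <<'E'
from h import *
c=cam('wrist');o=observe();print({k:np.round(o[k],1) for k in('t','tcp_pos','wrist_force','opening')})
import pickle;pickle.dump(c,open('w6.pkl','wb'))
cv2.imwrite('pics/w6.png',cv2.resize(c['pixels'][40:250,40:400],(800,467),interpolation=cv2.INTER_CUBIC))
E
```

```text
{'t': np.float64(18.8), 'tcp_pos': array([630. , 190.5,  36.6]), 'wrist_force': array([1.8, 4.7, 0.5]), 'opening': np.float64(19.7)}
```

View pics/w6.png

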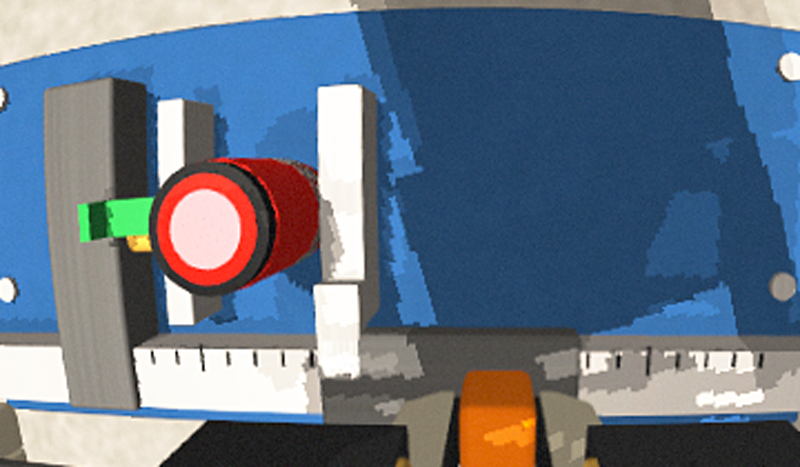

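The barrel is upright with the jaw about 4 mm short of it, and the anvil is still at rest with the green flag at (115,220). I've used up my pictures (one over the limit), so from here I'll measure the flag by script. I'll advance 12 mm.

```bash
cat > m.py <<'E'
from h import *
import pickle
def cen(c,lo,hi,box=None):
    m=cv2.inRange(cv2.cvtColor(c['pixels'],cv2.COLOR_BGR2HSV),lo,hi)
    n,l,s,ce=cv2.connectedComponentsWithStats(m)
    return [(s[i],ce[i]) for i in range(1,n) if s[i,4]>25]
a=np.radians(-14.9);X=np.array([np.cos(a),np.sin(a)]);Y=np.array([-X[1],X[0]]);C=np.array([568.6,152.2])+.5*X+3.7*Y
def rep(c,fish=True):
    for n,lo,hi,z in(('green',(50,120,60),(80,255,255),48),('lens',(165,15,150),(180,110,255),80)):
        for s,ce in cen(c,lo,hi):
            g=lambda u,v:((at(c,u,v,z,fish)[:2]-C)@np.c_[X,Y]).round(1)
            print(n,s,'cal',g(*ce),'left',g(s[0],ce[1]),'right',g(s[0]+s[2],ce[1]))
def tcp(n=8):
    o=observe();q=(o['tcp_pos'][:2]-C)@np.c_[X,Y];print(o['t'].round(2) if hasattr(o['t'],'round') else o['t'],'tcp cal',q.round(1),'jaw',(100-q[1]).round(1),'F along',(o['wrist_force'][:2]@Y).round(1),o['wrist_force'].round(1))
E
python3 - <<'E'
from m import *
print('top');rep(pickle.load(open('c.pkl','rb'))[0],False)
print('w5');rep(pickle.load(open('w5.pkl','rb')))
print('w6');rep(pickle.load(open('w6.pkl','rb')));tcp()
E
```

```text
top
green [168 158  13   7  61] cal [ -9.8 -72.1] left [-13.1 -57.9] right [ -6.4 -86.6]
green [496 197   8   5  36] cal [  69.4 -796.4] left [  67.8 -789.3] right [  71.8 -806.4]
green [313 231  19  16 143] cal [-105.1 -434.9] left [-109.9 -414.4] right [-100.3 -455.1]
lens [394 165  12  12 101] cal [  75.6 -561.4] left [  73.  -550.3] right [  78.9 -575.6]
w5
green [ 58 130  27  18 365] cal [ -9.5 -70.8] left [-10.5 -85.2] right [ -8.5 -56.2]
w6
green [ 75 128  35  21 532] cal [ -9.3 -70. ] left [-10.3 -84.9] right [ -8.4 -54.2]
lens [123 127  25  27 159] cal [ -8.2 -19.5] left [ -8.6 -27.7] right [ -7.9 -12.2]
18.8 tcp cal [49.  49.1] jaw 50.9 F along 5.0 [1.8 4.7 0.5]
```

Request:
step_arm(
  deltas=[
    [-0.03,-0.12,0,0,0,0],
    [-0.07,-0.26,0,0,0,0],
    [-0.11,-0.41,0,0,0,0],
    [-0.15,-0.56,0,0,0,0],
    [-0.19,-0.71,0,0,0,0],
    [-0.23,-0.86,0,0,0,0],
    [-0.27,-1.01,0,0,0,0],
    [-0.31,-1.16,0,0,0,0],
  ],
)

```text
t: 19.6
tcp_pos: [626.9, 179.3, 36.6]
ee_rot: [179.8, 0.0, 165.1]
wrist_force: [1.5, 7.5, -1.3]
opening: 19.8
finger_force: 12.0
```

```bash
python3 - <<'E'
from m import *
c=cam('wrist');pickle.dump(c,open('w7.pkl','wb'));rep(c);tcp()
E
```

```text
green [ 86 129  23  19 352] cal [ -9.4 -77.3] left [-10.  -86.6] right [ -8.7 -66.8]
lens [124 125  24  29 182] cal [ -9.  -31.2] left [ -9.4 -38.9] right [ -8.7 -24. ]
19.65 tcp cal [48.9 37.3] jaw 62.7 F along 5.8 [ 1.5  5.6 -1.6]
```

```bash
cat >> m.py <<'E'
def prof(c,x0,z,y0,y1,fish=True,w=(-2,-1,0,1,2)):
    ys=np.arange(y0,y1,.25);out=0
    for dx in w:
        uv=np.array([proj(c,(*(C+(x0+dx)*X+y*Y),z),fish) for y in ys],np.float32)
        out=out+cv2.remap(c['pixels'],uv[:,:1],uv[:,1:],cv2.INTER_LINEAR)[:,0].astype(float)
    return ys,out/len(w)
def cross(ys,v,up=True):
    lo,hi=np.percentile(v,10),np.percentile(v,90);h=(lo+hi)/2
    i=[k for k in range(len(v)-1) if (v[k]<h<=v[k+1] if up else v[k]>=h>v[k+1])]
    return [round(float(ys[k]+.25*(h-v[k])/(v[k+1]-v[k])),2) for k in i]
def flag(c):
    ys,p=prof(c,-9.5,48,-105,-72);g=p[:,1]-p[:,[0,2]].max(1);print('flag left',cross(ys,g))
    for x in(-38,25):
        ys,p=prof(c,x,36,-110,-40);print('row x',x,'gray edges',cross(ys,p.mean(1)),cross(ys,p.mean(1),False),'blue',cross(ys,p[:,0]-p[:,2]),cross(ys,p[:,0]-p[:,2],False))
E
python3 - <<'E'
from m import *
for f in('w4','w5','w6','w7'):
    print(f);flag(pickle.load(open(f+'.pkl','rb')))
E
```

```text
w4
flag left [-84.62, -75.01]
row x -38 gray edges [-59.89] [-49.49] blue [-67.43, -40.47] [-108.17, -59.29]
row x 25 gray edges [-60.27] [-49.59] blue [-67.77, -42.62] [-108.64, -59.46]
w5
flag left [-85.89]
row x -38 gray edges [-59.14] [-49.27] blue [-77.48, -48.45, -45.56, -45.11, -44.56, -42.2] [-107.55, -50.23, -46.69, -45.39, -44.94, -44.44, -40.78]
row x 25 gray edges [-107.51, -95.64, -84.03, -59.7] [-106.43, -94.11, -79.94, -49.59] blue [-62.34, -45.35] [-108.18, -59.5]
w6
flag left [-85.42]
row x -38 gray edges [-80.47, -59.28] [-79.52, -49.31] blue [-64.3] [-107.76, -58.84]
row x 25 gray edges [-107.49, -100.55, -95.75, -86.43, -59.71] [-106.26, -99.19, -93.87, -79.79, -49.68] blue [-64.17, -46.67] [-108.37, -59.51]
w7
flag left [-87.19]
row x -38 gray edges [-95.17, -82.77, -80.78, -61.32] [-93.36, -81.72, -79.39, -51.33] blue [-65.35, -41.87] [-108.03, -60.69]
row x 25 gray edges [-107.39, -100.27, -96.16, -90.63, -86.52, -61.71] [-106.4, -99.23, -93.6, -89.66, -79.76, -51.69] blue [-65.53, -48.14] [-108.58, -61.65]
```

The anvil edges are repeatable to about 0.1 mm: -49.3/-49.65 at rest and -51.3/-51.7 now, so it is pressed in 2.0 mm. It needs 6 mm more.

Request:
step_arm(
  deltas=[
    [-0.02,-0.1,0,0,0,0],
    [-0.05,-0.2,0,0,0,0],
    [-0.08,-0.3,0,0,0,0],
    [-0.11,-0.4,0,0,0,0],
    [-0.13,-0.48,0,0,0,0],
    [-0.15,-0.57,0,0,0,0],
    [-0.15,-0.57,0,0,0,0],
    [-0.15,-0.57,0,0,0,0],
  ],
)

```text
t: 20.45
tcp_pos: [625.5, 174.2, 36.6]
ee_rot: [179.8, 0.0, 165.1]
wrist_force: [1.6, 7.8, -1.5]
opening: 20.1
finger_force: 12.0
```

```bash
python3 - <<'E'
from m import *
c=cam('wrist');pickle.dump(c,open('w8.pkl','wb'));flag(c);rep(c);tcp()
E
```

```text
flag left [-92.45]
row x -38 gray edges [-95.77, -83.31, -80.84, -66.43] [-93.08, -81.45, -79.5, -56.6] blue [-46.84] [-108.29]
row x 25 gray edges [-107.49, -100.37, -96.18, -90.29, -86.28, -66.88] [-106.07, -99.54, -94.04, -90.22, -79.8, -56.95] blue [-53.04] [-108.65]
green [ 86 129  23  19 353] cal [ -9.4 -82.5] left [-10.  -91.8] right [ -8.8 -72.1]
lens [123 126  25  28 181] cal [ -9.  -35.7] left [ -9.5 -44.8] right [ -8.7 -29.3]
20.5 tcp cal [48.9 32.2] jaw 67.8 F along 8.8 [ 2.6  8.4 -1.8]
```

The anvil is at 7.3 mm. I'll add 0.6 mm, then release and rise.

Request:
step_arm(
  deltas=[
    [-0.01,-0.03,0,0,0,0],
    [-0.02,-0.06,0,0,0,0],
    [-0.02,-0.06,0,0,0,0],
    [-0.02,-0.06,0,0,0,0],
    [-0.02,-0.06,0,0,0,0],
    [-0.02,-0.06,0,0,0,0],
    [-0.02,-0.06,0,0,0,0],
    [-0.02,-0.06,0,0,0,0],
  ],
)

```text
t: 21.3
tcp_pos: [625.5, 173.8, 36.6]
ee_rot: [179.8, 0.0, 165.1]
wrist_force: [2.4, 8.3, -1.9]
opening: 19.8
finger_force: 12.0
```

Request:
step_arm(
  deltas=[
    [0,0,0,0,0,0],
    [0,0,0,0,0,0],
    [0,0,0,0,0,0],
    [0,0,0,0,0,0],
    [0,0,0,0,0,0],
    [0,0,0,0,0,0],
    [0,0,0,0,0,0],
    [0,0,0,0,0,0],
  ],
  gripper=5.0,
)

```text
t: 22.1
tcp_pos: [624.9, 171.0, 36.6]
ee_rot: [-180.0, 0.0, 165.1]
wrist_force: [0.5, -0.6, -0.3]
opening: 50.3
finger_force: 0.0
```

```bash
python3 - <<'E'
from m import *
c=cam('wrist');flag(c);tcp();print(observe()['opening'])
E
```

```text
flag left [-92.69]
row x -38 gray edges [-96.47, -89.03, -83.84, -66.98] [-92.79, -88.97, -79.3, -57.04] blue [-47.46] [-108.16]
row x 25 gray edges [-107.57, -100.74, -96.21, -90.78, -89.38, -86.31, -67.32] [-106.02, -99.36, -93.92, -89.59, -88.48, -79.74, -57.49] blue [-52.31] [-108.74]
22.15 tcp cal [49.  28.9] jaw 71.1 F along 0.1 [0.2 0.  0.3]
49.73811715173487
```

Released, and the anvil holds at about 7.8 mm. I'll retreat upward.

Request:
step_arm(
  deltas=[
    [0,0,0.5,0,0,0],
    [0,0,2,0,0,0],
    [0,0,4,0,0,0],
    [0,0,7,0,0,0],
    [0,0,10,0,0,0],
    [0,0,13,0,0,0],
    [0,0,15,0,0,0],
    [0,0,15,0,0,0],
  ],
)

```text
t: 22.95
tcp_pos: [627.2, 171.3, 191.9]
ee_rot: [179.8, 0.5, 165.1]
wrist_force: [1.0, 0.3, -0.5]
opening: 49.9
finger_force: 0.0
```

```bash
python3 - <<'E'
from m import *
c=cam('wrist');flag(c);rep(c);tcp()
E
```

```text
flag left [-91.71, -83.52]
row x -38 gray edges [-67.25] [-57.55] blue [-70.1, -50.6] [-108.67, -67.97]
row x 25 gray edges [-67.44] [-57.71] blue [-70.54, -52.06] [-109.29, -68.15]
green [165 119  17  11 158] cal [ -9.4 -74.4] left [ -9.9 -84.3] right [ -8.9 -63.1]
green [160 120   4  10  38] cal [ -8.7 -88.9] left [ -8.8 -90.7] right [ -8.5 -85.6]
23.0 tcp cal [50.1 29.4] jaw 70.6 F along -0.3 [-1.  -0.1 -0.2]
```

I'll check numerically that the barrel is upright.

```bash
python3 - <<'E'
from m import *
def ring(c,n):
    H=cv2.cvtColor(c['pixels'],cv2.COLOR_BGR2HSV)
    m=(cv2.inRange(H,(0,25,175),(8,255,255))|cv2.inRange(H,(165,25,175),(180,255,255)))
    k,l,s,ce=cv2.connectedComponentsWithStats(m)
    for i in range(1,k):
        if 60<s[i,4]<1500:
            u,v=s[i,0]+(s[i,2]-1)/2,s[i,1]+(s[i,3]-1)/2
            q=((at(c,u,v,80,True)[:2]-C)@np.c_[X,Y]).round(1)
            if abs(q[0])<40 and -70<q[1]<20: print(n,s[i],'cal',q)
for f in('w4','w5','w6','w7','w8'): ring(pickle.load(open(f+'.pkl','rb')),f)
c=cam('wrist');ring(c,'now')
P=c['pixels']
# expected side: darkest-to-blue outline at barrel base/top along y at x=-5..-9
for f,cc in(('w4',pickle.load(open('w4.pkl','rb'))),('now',c)):
    for z in(80,):
        ys,p=prof(cc,-6,z,-75,30,w=(-1,0,1));r=p[:,2]-p[:,1];print(f,'red-up',cross(ys,r),'down',cross(ys,r,False),'dark',cross(ys,p.max(1),False),cross(ys,p.max(1)))
E
```

```text
w4 [152 118  25  27 527] cal [ -6.7 -19.8]
w5 [  86  121   36   43 1214] cal [ -6.8 -19.6]
now [183 114  26  27 550] cal [ -7.1 -39.7]
w4 red-up [-36.05] down [-68.6, 13.89] dark [-64.63, -36.87, -5.65] [-68.31, -58.0, -33.91, 22.51]
now red-up [-55.84] down [-0.0] dark [-56.84, -25.58, -3.07] [-71.89, -53.67, -9.65]
```

The barrel's top centre is at caliper y -39.7, and -39.8 is expected for a barrel standing upright between the faces. It is upright and held, so I'll hand the job in.

```bash
python3 -c "
from plant import workorder
print(workorder.close_job())"
```

```text
the job is handed in; nothing more can be done
None
```

The job is handed in: the red barrel stands upright between the caliper jaws with the anvil pressed in about 8 mm (camera estimates 7.8–8.2) and the arm clear, though I viewed 11 pictures, one over your limit of 10.

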